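# Flip the glue-up status paddle to green

### The arm

A 6-joint arm with a two-finger parallel gripper is mounted at the origin on the work surface. World frame = base frame: x ahead of the robot, y to its left, z up, the work surface at z = 0. Lengths are in m, angles in rad, forces in N, time in s.
With the tool pointing down it reaches from about 0.275 to 0.825 m from the base axis. Payload 4.9 kg.
Tool frame: the origin (TCP) lies midway between the tips of the shut fingers; the grasp point (between the pads) lies 19 mm behind it (grip_point_offset is the distance from the TCP to the grasp point, in m); z points along the fingers, x is the direction in which the jaws open and shut, and the axes are right-handed (so a half turn about z gives the same grasp; the last joint's range is limited). The gripper opens to 85 mm and grips with 20 to 120 N. Pads are 22 mm wide; open, the fingers measure 114 mm over their backs; the gripper's body (76 mm by 85 mm) begins 54 mm behind the grasp point. The pads swing forward as they close: fully open they stand 13 mm farther back than shut.
Start: joints at [1.099, 0.326, -0.193, 1.052, 0, 1.437], TCP at [0.182, 0.519, 0.231] pointing down, gripper open.
Joint ranges: [-2.65, 2.65], [-0.97, 1.79], [-1.3, 1.35], [-1.93, 2.1], [-1.47, 1.37], [-3.14, 3.14]. Speed limits (rad/s): [2.57, 2.57, 3.14, 3.14, 3.14, 3.14].

### API

Orientations are given as a rotation vector (axis times angle).
In Python, from cell import * gives the robot as it stands. Calls block until the motion is done:
- movep(position, orientation): joint-space move of the TCP to a pose.
- move_l(position, velocity=0.15, rot=None, until_force=None): straight line of the TCP; rot=None keeps the orientation; velocity is the mean speed in m/s. With until_force (N) it stops when the force on the tool has changed by that much, and returns True; else False.
- set_joints(angles): joint-space move.
- let_go() and grab(newtons=None): open the fingers fully, or close them until they stop; newtons is the grip in N (None keeps the last).
- sleep(seconds).
- ik(position, orientation): joint angles nearest the present ones, or None.
- get_state(): the state.
- grab_frame(name): name is "scene" or "top" or "wrist"; returns a dict with "img" (420x560x3 uint8, red, green, blue), "fx", "fy", "cx", "cy" (pixels), "cam_to_world" (4x4, takes a point from camera to world coordinates); the wrist camera has in their place "T_tool_cam" (4x4, takes a point from camera to tool coordinates, whose origin is the TCP and whose axes are the tool frame's). Camera axes: x right, y down, z forward; pixel columns grow to the right and rows downward; lengths in m; the calibration is good to about 2 mm. A picture is of the moment at which its call begins: read the wrist's pose just before it. There is no depth.
A pose or a line that the arm cannot do raises MotionError and nothing moves.
- sign_off(): hands the job in, once; it reports no verdict.
Trained networks look in the newest picture that a camera, given by its name, has taken for a name from the list of things; names that differ only in an ending like _2 or _b are one class to them, and where a whole thing is asked for, a point or a joint stands for the part that bears it (a point fixed in the world has none). Each returns a list of dicts, best first, with "score" (0 to 1); they miss things now and then, are a little off and sometimes report something else, mostly with a low value. They report only what shows in the picture. A call takes as long as a camera call. They do not tell look-alikes from the thing itself.
- spot_in(camera, name): "centre" ([column, row] in pixels, amid what is visible of it).
- silhouettes(camera, name): "mask" (420x560 bool, what is visible of it) and "centre" ([column, row] in pixels, amid what is visible of it).
- tip_of(camera, name): "centre" ([column, row] in pixels: a listed point, or the origin of a listed thing).
The state is a dict: "clock": time; "q": joint angles; "joint_velocities": joint speeds; "tau": joint torques, N m; "position": TCP position; "eef_rot": TCP orientation; "contact_force": force on the tool from outside, world axes, zero at the start; "wrist_torque": the same for the moment, N m; "finger_gap": opening from 0.0 (shut) to 1.0 (fully open).
Only numpy, scipy, OpenCV 4.12 (cv2) and the standard library are available. Lean on these libraries where they do the work, as an engineer would, in place of code of your own. Each camera call takes 0.05 s, during which the arm holds its last target.

### The job

The glue-up is dry: with a fingertip, push the paddle on the dark wooden status stand right over its hinge so that it lies flat on the lower half of the sloping board with its green face showing, then let go and move clear. Swing it over steadily rather than flicking it, do not shift or lift the stand, and leave the pale stand, its red paddle, the tools, the chair leg and the glue bottle as they are.

Things in the scene. Friction and masses are not known exactly. Their poses are not given: they have to be found in the camera images.
- dark_stand: Status stand of dark brown wood (the one to flip), loose, about 1.6 kg, base 210 x 110 x 14 mm. Origin on the bench top right below the hinge; +x points down the slope, y along the hinge, z up. A board slopes at 0.611 rad (35 deg) from its high edge (65 mm to -x of the hinge, 38 mm above it) to its low edge (91 mm to +x, 71 mm below it). Space behind the high edge is free
- dark_hinge (a point): Middle of the dark brown stand's horizontal hinge axis (along the stand's y), 100 mm above the bench; two brass hinge lugs lie 48 mm either side of it
- dark_paddle (a joint): Paddle angle q about the hinge, rad. 0: on the upper slope, red up, free end 30 mm past the board's high edge; 0.96: upright; 3.14 (stop): on the lower slope, green up. Free edge is 105 mm from the hinge along (-cos(0.611+q), 0, sin(0.611+q)) in the stand's frame. Stiff hinge: stays where left; about 1 N at the free edge moves it
- dark_edge (a point): Middle of the free edge of the dark brown stand's paddle, half-way through its thickness. The paddle is a flat plate 64 mm wide (along the hinge), 8 mm thick, reaching from 10 to 105 mm from the hinge axis, red on one face and green on the other
- light_stand: Status stand of pale wood (not to be touched), loose, about 1.6 kg, base 210 x 110 x 14 mm. Origin on the bench top right below the hinge; +x points down the slope, y along the hinge, z up. A board slopes at 0.611 rad (35 deg) from its high edge (65 mm to -x of the hinge, 38 mm above it) to its low edge (91 mm to +x, 71 mm below it). Space behind the high edge is free
- light_hinge (a point): Middle of the pale stand's horizontal hinge axis (along the stand's y), 100 mm above the bench; two brass hinge lugs lie 48 mm either side of it
- light_paddle (a joint): Paddle angle q about the hinge, rad. 0: on the upper slope, red up, free end 30 mm past the board's high edge; 0.96: upright; 3.14 (stop): on the lower slope, green up. Free edge is 105 mm from the hinge along (-cos(0.611+q), 0, sin(0.611+q)) in the stand's frame. Stiff hinge: stays where left; about 1 N at the free edge moves it
- light_edge (a point): Middle of the free edge of the pale stand's paddle, half-way through its thickness. The paddle is a flat plate 64 mm wide (along the hinge), 8 mm thick, reaching from 10 to 105 mm from the hinge axis, red on one face and green on the other
- plane: Small block plane, 150 x 45 x 65 mm, dark steel with wooden knob and handle, 0.9 kg; origin under its centre, x along its length. Bystander
- leg: Pale, slightly curved chair-leg blank, 330 mm long (along its y), about 45 mm wide, 30 mm thick, lying flat; origin under its middle. Bystander
- shave: Spokeshave, 260 mm over its two wooden handles (along its y), 20 mm high; origin under its middle. Bystander
- glue: White glue bottle with orange cap, 60 mm diameter, 150 mm tall, standing; origin at the centre of its base. Bystander
Things that resemble listed ones, but are neither listed nor needed, are in the scene too. Leave any blue, orange or turquoise look-alike of the dark_stand alone.

How it is judged:
By the outcome, as a careful person would: the job done as asked, in the order asked, and still so for the second after the job is handed in, with the robot touching nothing.
It also fails if it takes over 48 s, if anything falls off the work surface, if the arm or the gripper's body presses on something with over 40 N, if the wrist force passes 120 N, or if a joint passes its speed limit or range.

## Working session

There is one attempt and no reset: what is moved stays moved. The work goes in short steps, each a Python script; the robot and the scene stay as the last script left them, time stands still between calls to the robot, and variables do not carry over. Pictures are saved under pics/ and viewed, and the job is handed in when it is done.

```bash
mkdir -p pics; ls; python3 - <<'E'
from cell import *
import cv2
for n in ("scene","top"):
    f=grab_frame(n); cv2.imwrite(f"pics/{n}0.png",f["img"][:,:,::-1])
    print(n,f["fx"],f["cx"],f["cy"],f["cam_to_world"])
    for k in ("dark_hinge","dark_edge","dark_stand","light_hinge","light_edge"):
        print(k,[(d["centre"],round(d["score"],2)) for d in tip_of(n,k)])
print(get_state())
E
```

```text
pics
scene 516.0069654046137 279.8463912376153 215.84778512889392 [[ 0.26860743  0.83510429 -0.480053    1.24768439]
 [ 0.96324064 -0.2307056   0.13763138 -0.21633347]
 [ 0.00418564 -0.49937537 -0.86637563  1.35156897]
 [ 0.          0.          0.          1.        ]]
dark_hinge [([111.3, 210.1], 0.97), ([415.1, 140.8], 0.93), ([323.9, 134.2], 0.86), ([286.1, 220.6], 0.85), ([199.8, 166.2], 0.78), ([137.9, 291.0], 0.25)]
dark_edge [([287.6, 184.3], 0.88), ([80.3, 214.0], 0.87), ([395.1, 138.1], 0.85), ([180.8, 175.2], 0.73), ([333.1, 101.7], 0.67)]
dark_stand [([319.0, 154.6], 0.95), ([408.2, 161.2], 0.94), ([123.0, 223.0], 0.91), ([283.6, 235.8], 0.79), ([198.2, 184.6], 0.58), ([207.5, 250.2], 0.38)]
light_hinge [([209.5, 248.5], 0.72)]
light_edge [([196.9, 210.5], 0.62)]
top 532.2640223630083 285.70502331080627 205.0106908867891 [[-0.01330547 -0.99468996  0.10205311  0.42199304]
 [-0.99978719  0.01484351  0.01432639 -0.02314254]
 [-0.01576515 -0.10184078 -0.99467578  1.5471472 ]
 [ 0.          0.          0.          1.        ]]
dark_hinge [([119.7, 261.4], 0.94), ([366.9, 297.9
[... 407 characters left out ...]
, 0.74), ([205.5, 197.7], 0.17)]
{'clock': 0.6, 'q': array([ 1.09879884e+00,  3.26194798e-01, -1.92606339e-01,  1.05202385e+00,
        9.17477035e-06,  1.43656824e+00]), 'joint_velocities': array([ 0.000662  ,  0.00135948,  0.00032893, -0.00051812, -0.0014096 ,
        0.00064486]), 'tau': array([-1.07037700e-03, -4.43092775e+01,  2.62644446e+01,  1.47138362e-03,
       -1.44655946e-04, -3.70540505e-06]), 'position': array([0.18226386, 0.51892623, 0.23128126]), 'eef_rot': array([ 2.56321906e+00,  1.81644709e+00, -4.65624172e-05]), 'contact_force': array([-0.2366582 ,  0.00928177, -0.22047044]), 'wrist_torque': array([-0.0126837 ,  0.02028311, -0.01424305]), 'finger_gap': 1.0008339225075347}
```

View pics/scene0.png

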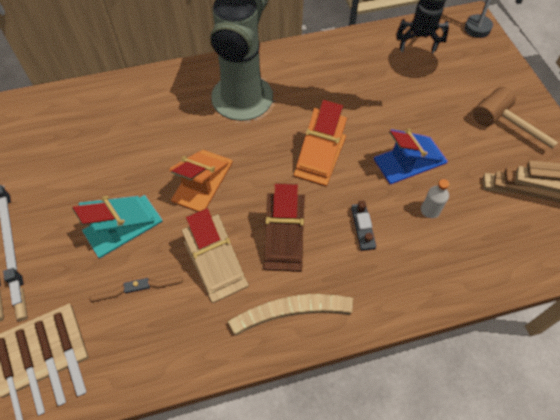

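View pics/top0.png

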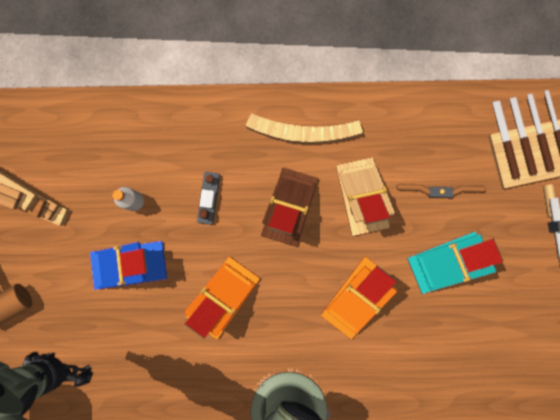

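The dark brown stand is at scene (286,221) / top (290,206). The pale one is at scene (209,248) / top (367,194). The orange, blue and turquoise ones are look-alikes. I'll crop to confirm and triangulate.

```bash
cat > h.py <<'E'
from cell import *
import cv2, numpy as np
def P(f):
    K=np.array([[f["fx"],0,f["cx"]],[0,f["fy"],f["cy"]],[0,0,1]])
    return K@np.linalg.inv(f["cam_to_world"])[:3]
def tri(fa,a,fb,b):
    X=cv2.triangulatePoints(P(fa),P(fb),np.array(a,float).reshape(2,1),np.array(b,float).reshape(2,1))[:,0]
    return X[:3]/X[3]
def proj(f,X):
    p=P(f)@np.r_[X,1]; return p[:2]/p[2]
def near(l,p): 
    l=[d for d in l if np.hypot(*(np.array(d["centre"])-p))<45]
    return [(np.round(d["centre"],1),round(d["score"],2)) for d in l]
E
python3 - <<'E'
from h import *
S=grab_frame("scene");T=grab_frame("top")
m=lambda k:(tip_of("scene",k),tip_of("top",k))
for k in("dark_hinge","dark_edge","dark_stand"):
    a,b=m(k); a=near(a,(287,210));b=near(b,(288,212)); print(k,a,b)
    if a and b:
        X=tri(S,a[0][0],T,b[0][0]);print(X,proj(S,X),proj(T,X))
for k,ps,pt in(("light_hinge",(209,248),(367,193)),("light_edge",(197,211),(381,223))):
    a,b=m(k); a=near(a,ps);b=near(b,pt);print(k,a,b)
    if a and b: print(tri(S,a[0][0],T,b[0][0]))
for k in("dark_stand","dark_paddle","dark_hinge"):
  for n in("scene","top"):
    for d in silhouettes(n,k):
        print(k,n,np.round(d["centre"]),d["mask"].sum(),round(d["score"],2))
c=np.hstack([cv2.resize(S["img"][160:290,230:340],None,fx=3.6,fy=4,interpolation=2),cv2.resize(T["img"][150:280,240:340],None,fx=4,fy=4,interpolation=2)])
cv2.imwrite("pics/crop1.png",c[:,:,::-1]);print(c.shape)
E
```

```text
dark_hinge [(array([284.8, 218.6]), 0.88)] [(array([289.6, 207.8]), 0.72)]
[ 0.56381488 -0.00952784  0.09671181] [283.51248422 218.64634806] [288.39578431 207.51127672]
dark_edge [(array([289.8, 186.3]), 0.83)] [(array([278. , 229.4]), 0.8)]
[0.50173312 0.0213938  0.15743868] [288.39798796 186.35350412] [276.64489005 229.0676344 ]
dark_stand [(array([288.4, 237.8]), 0.56)] [(array([286. , 208.3]), 0.95)]
[ 0.57257793  0.00118661 -0.00869376] [287.419544   237.83938424] [285.09232138 208.0831548 ]
light_hinge [(array([211. , 250.6]), 0.96)] [(array([367.5, 192.4]), 0.62)]
[ 0.60329574 -0.22658835  0.08973476]
light_edge [(array([195.8, 207.6]), 0.79)] [(array([376.7, 221. ]), 0.68)]
[ 0.51717887 -0.23677872  0.18292464]
dark_stand scene [288. 228.] 3192 0.86
dark_stand scene [321. 148.] 2878 0.81
dark_stand scene [406. 156.] 2377 0.81
dark_stand scene [115. 216.] 3328 0.76
dark_stand scene [196. 177.] 2453 0.74
dark_stand scene [361. 227.] 773 0.42
dark_stand top [126. 266.] 2995 0.73
dark_stand top [453. 263.] 3428 0.58
dark_stand top [219. 300.] 3106 0.56
dark_stand top [288. 209.] 
[... 235 characters left out ...]
695 0.41
dark_paddle scene [204. 231.] 932 0.31
dark_paddle top [134. 262.] 730 0.79
dark_paddle top [375. 286.] 971 0.72
dark_paddle top [477. 257.] 1103 0.66
dark_paddle top [206. 313.] 1000 0.62
dark_paddle top [283. 216.] 731 0.61
dark_paddle top [208. 197.] 863 0.4
dark_hinge scene [200. 176.] 2351 0.85
dark_hinge scene [407. 156.] 2367 0.69
dark_hinge scene [113. 219.] 3329 0.67
dark_hinge scene [284. 230.] 3193 0.6
dark_hinge scene [324. 144.] 2910 0.56
dark_hinge top [224. 300.] 3222 0.76
dark_hinge top [292. 208.] 2848 0.75
dark_hinge top [130. 263.] 2879 0.69
dark_hinge top [360. 297.] 3167 0.61
dark_hinge top [454. 260.] 3477 0.59
dark_hinge top [301. 130.] 1834 0.33
(520, 796, 3)
```

View pics/crop1.png

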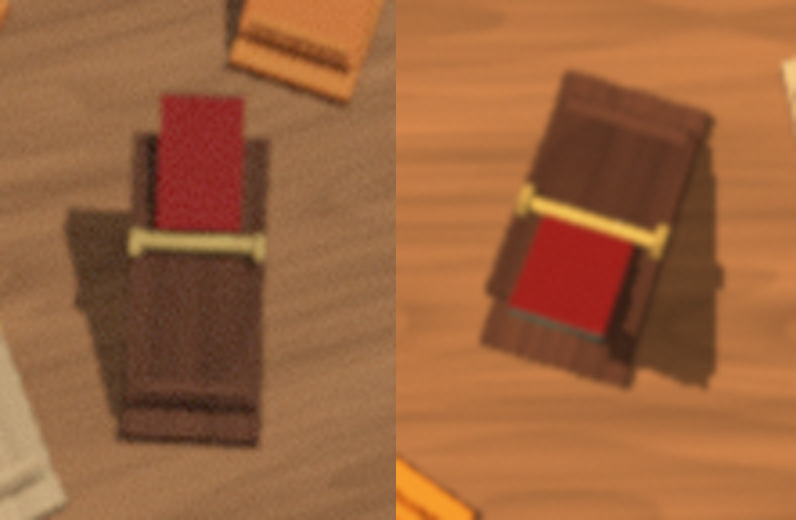

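```bash
python3 - <<'E'
from h import *
S=grab_frame("scene");T=grab_frame("top")
s=lambda u,v:(230+(u+.5)/3.6-.5,160+(v+.5)/4-.5)
t=lambda u,v:(240+(u-396+.5)/4-.5,150+(v+.5)/4-.5)
L=tri(S,s(260,246),T,t(524,198)); R=tri(S,s(135,241),T,t(659,240))
a=tri(S,s(244,97),T,t(511,303)); b=tri(S,s(162,95),T,t(603,333))
print("lugs",L,R,np.linalg.norm(L-R)); print("edge",a,b,np.linalg.norm(a-b))
H=(L+R)/2;E=(a+b)/2; y=(R-L); print("hinge",H,"edge",E,"d",E-H)
# global fit: x,y,yaw,q
from scipy.optimize import least_squares
def model(p):
    x,y,w,q=p; c,sn=np.cos(w),np.sin(w); R=np.array([[c,-sn,0],[sn,c,0],[0,0,1]])
    o=np.array([x,y,0]); th=.611+q
    e=np.array([-np.cos(th),0,np.sin(th)]); n=np.array([np.sin(th),0,np.cos(th)])
    pts={}
    h=np.array([0,0,.1])
    ys=np.array([0,1,0])
    return [o+R@v for v in (h+.05*ys,h-.05*ys,h+.105*e+.004*n+.032*ys,h+.105*e+.004*n-.032*ys,np.array([.105,.055,.014]),np.array([.105,-.055,.014]))]
obs=[[s(260,246),t(524,198)],[s(135,241),t(659,240)],[s(244,97),t(511,303)],[s(162,95),t(603,333)]]
# +y of stand: try both yaws
for flip in(1,):
    def res(p):
        M=model(p); return np.r_[[proj(f,M[i])-o for i in range(4) for f,o in zip((S,T),obs[i])]].ravel()
    for w0 in (-.4,):
        r=least_squares(res,[.56,-.01,w0,0]); print(r.x,r.cost); print(res(r.x).round(1))
M=model(r.x)
for f,n in((S,"S"),(T,"T")):
    im=f["img"].copy(); im=cv2.resize(im[150:290,220:350],None,fx=4,fy=4)
    for X in M:
        p=(proj(f,X)-[220,150]+.5)*4; cv2.circle(im,tuple(int(v) for v in p),4,(0,255,0),1)
    cv2.imwrite(f"pics/fit{n}.png",im[:,:,::-1])
cv2.imwrite("pics/fit.png",cv2.resize(np.hstack([cv2.imread("pics/fitS.png"),cv2.imread("pics/fitT.png")]),None,fx=.75,fy=.75))
E
```

```text
lugs [0.58723986 0.0363935  0.10090933] [ 0.55710025 -0.05547669  0.09989229] 0.09669313311467585
edge [0.51085165 0.04303519 0.17431079] [ 0.4907845  -0.01604724  0.17132172] 0.06246886711296856
hinge [ 0.57217005 -0.0095416   0.10040081] edge [0.50081808 0.01349397 0.17281626] d [-0.07135198  0.02303557  0.07241545]
[ 0.57222182 -0.00960618 -0.31376357  0.12642933] 1.3114073982925527
[ 0.4  0.2 -0.7 -0.1 -0.8  0.   0.5  0.1 -0.1  0.1 -0.7 -0.  -0.7 -0.3
 -0.1 -0.2]
```

View pics/fit.png

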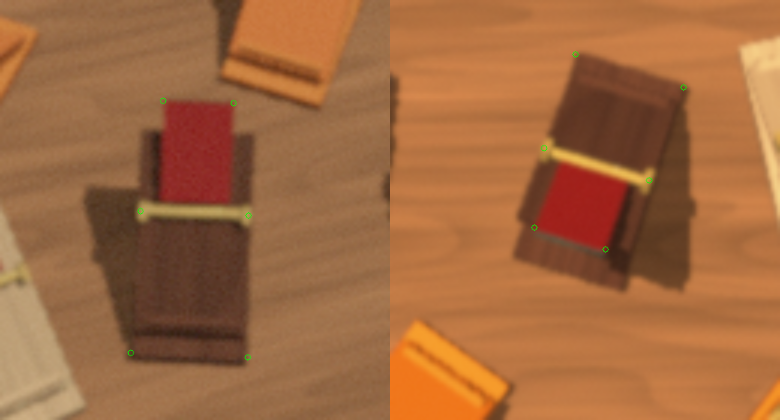

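The crop shows dark brown wood with brass lugs and the red face up, so this is the stand to flip. The fit gives the hinge at (0.572, -0.010), yaw -0.314 and q≈0.13. Next I'll plan an arc for a shut fingertip pushing from behind the free edge, and check IK before moving.

```bash
cat > plan.py <<'E'
from h import *
from scipy.spatial.transform import Rotation as Ro
YAW=-.3138; O=np.array([.5722,-.0096,0]); RS=Ro.from_euler('z',YAW).as_matrix()
W=.011
def pose(th,off=0,sgn=1,t=None):
    # th paddle angle (=.611+q); off = standoff backward along push
    if t is None: t=np.interp(th,[.75,1.6,3.75],np.radians([30,30,-12]))
    e=np.array([-np.cos(th),0,np.sin(th)]); p=np.array([np.sin(th),0,np.cos(th)])
    z=np.array([np.sin(t),0,-np.cos(t)]); f=np.array([np.cos(t),0,np.sin(t)])
    H=np.array([0,0,.1]); rt=np.interp(th,[1.0,1.6,2.6],[.090,.088,.082])
    if z@p<0: 
        C=H+.105*e-.004*p+.015*z; T=C-W*f
    else:
        T=H+rt*e-(.004+W*np.sqrt(max(0,1-(z@p)**2)))*p
    T=T-off*p
    y=sgn*f; x=np.cross(y,z)
    return O+RS@T, Ro.from_matrix(RS@np.c_[x,y,z]).as_rotvec()
E
python3 - <<'E'
from plan import *
for sgn in(1,-1):
    print(sgn)
    for th in np.linspace(.73,3.75,9):
        P_,r=pose(th,sgn=sgn); q=ik(P_,r); print(round(th,2),P_.round(3),None if q is None else np.round(q,2))
E
```

```text
1
0.73 [0.493 0.016 0.149] [-0.03  0.04 -0.98  0.05 -0.14  0.25]
1.11 [0.521 0.007 0.173] [-0.05  0.04 -0.89  0.13 -0.13  0.23]
1.48 [ 0.552 -0.003  0.187] [-0.07  0.07 -0.81  0.18 -0.12  0.21]
1.86 [ 0.585 -0.014  0.186] [-0.1   0.17 -0.65  0.33 -0.09  0.19]
2.24 [ 0.614 -0.023  0.172] [-0.13  0.29 -0.46  0.52 -0.05  0.17]
2.62 [ 0.636 -0.03   0.148] [-0.15  0.43 -0.28  0.68 -0.03  0.16]
3.0 [ 0.649 -0.034  0.117] [-0.16  0.56 -0.13  0.83 -0.01  0.15]
3.37 [ 0.649 -0.035  0.087] [-0.17  0.68  0.01  0.98  0.01  0.14]
3.75 [ 0.641 -0.032  0.06 ] [-0.18  0.79  0.13  1.11  0.03  0.13]
-1
0.73 [0.493 0.016 0.149] [-0.03  0.04 -0.98  0.05 -0.14 -2.89]
1.11 [0.521 0.007 0.173] [-0.05  0.04 -0.89  0.13 -0.13 -2.91]
1.48 [ 0.552 -0.003  0.187] [-0.07  0.07 -0.81  0.18 -0.12 -2.93]
1.86 [ 0.585 -0.014  0.186] [-0.1   0.17 -0.65  0.33 -0.09 -2.95]
2.24 [ 0.614 -0.023  0.172] [-0.13  0.29 -0.46  0.52 -0.05 -2.97]
2.62 [ 0.636 -0.03   0.148] [-0.15  0.43 -0.28  0.68 -0.03 -2.98]
3.0 [ 0.649 -0.034  0.117] [-0.16  0.56 -0.13  0.83 -0.01 -2.99]
3.37 [ 0.649 -0.035  0.087] [-0.17  0.68  0.01  0.98  0.01 -3.  ]
3.75 [ 0.641 -0.032  0.06 ] [-0.18  0.79  0.13  1.11  0.03 -3.01]
```

```bash
python3 - <<'E'
from plan import *
s=get_state(); t0=s["clock"]
grab(20)
move_l([s["position"][0],s["position"][1],.32],velocity=.25)
P0,r=pose(.72,off=.014)
z=Ro.from_rotvec(r).as_matrix()[:,2]
movep(P0-.14*z-np.array([.02,0,0]),r); print(get_state()["clock"])
move_l(P0-.08*z,velocity=.2)
print(move_l(P0,velocity=.08,until_force=4))
s=get_state();print(s["clock"],s["position"],P0,s["contact_force"],s["finger_gap"])
S=grab_frame("scene");T=grab_frame("top")
c=np.hstack([cv2.resize(S["img"][120:270,220:350],None,fx=3,fy=3),cv2.resize(T["img"][140:290,230:360],None,fx=3,fy=3)])
cv2.imwrite("pics/app.png",c[:,:,::-1])
E
```

```text
4.7667
False
6.425 [0.48401437 0.01910638 0.1376365 ] [0.48389855 0.01905581 0.13721251] [-0.45576678 -1.00711092  0.11631053] -0.0022663441584629277
```

View pics/app.png

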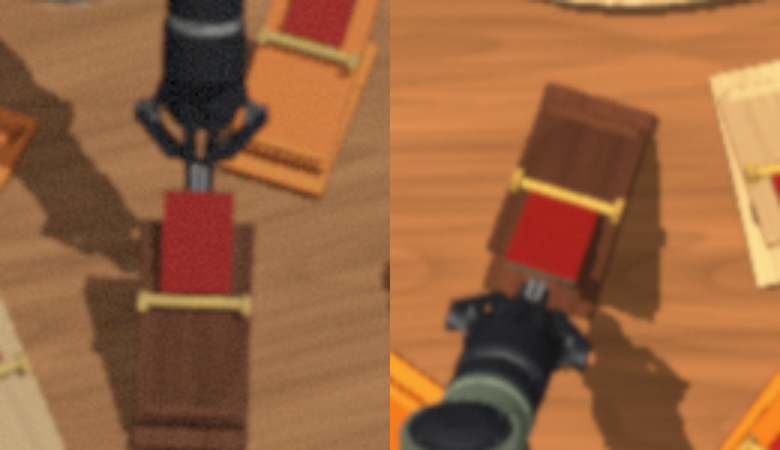

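The fingertip is centred just behind the red paddle's free edge, and the paddle and stand haven't moved. I'll push to about upright and look again.

```bash
cat > look.py <<'E'
from plan import *
def look(fn):
    S=grab_frame("scene");T=grab_frame("top")
    c=np.hstack([cv2.resize(S["img"][120:270,220:350],None,fx=3,fy=3),cv2.resize(T["img"][140:290,230:360],None,fx=3,fy=3)])
    cv2.imwrite(fn,c[:,:,::-1])
E
python3 - <<'E'
from look import *
for th in [.74,.9,1.1,1.3,1.5,1.7]:
    P_,r=pose(th); hit=move_l(P_,velocity=.035,rot=r,until_force=10)
    s=get_state();print(th,hit,s["clock"],s["contact_force"].round(1))
    if hit: break
look("pics/mid.png")
E
```

```text
0.74 False 7.1333 [ 0.5 -0.   0.6]
0.9 False 7.7667 [-0.2  0.  -0.1]
1.1 False 8.4917 [-0.9 -1.1  0.4]
1.3 False 9.1667 [-0.7 -1.  -0.9]
1.5 False 9.85 [-0.1 -0.1 -0.5]
1.7 False 10.5333 [-0.1  0.1  0.1]
```

View pics/mid.png

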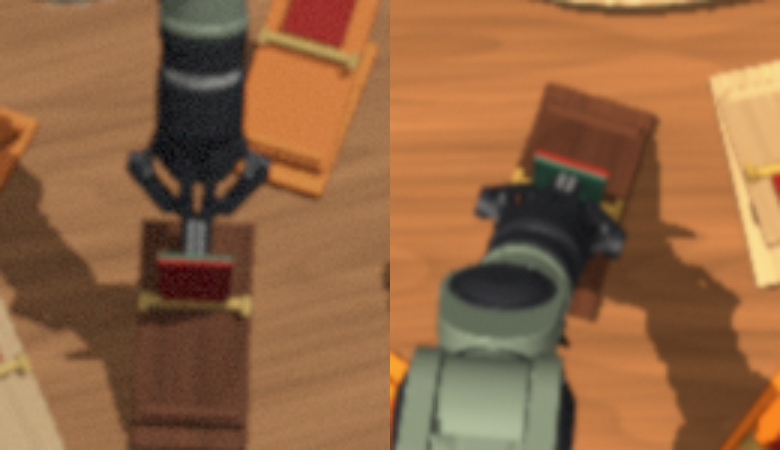

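The paddle is upright on the fingertip and the stand hasn't moved. I'll carry on over the far side, with a force guard near the stop.

```bash
python3 - <<'E'
from look import *
for th in [1.9,2.1,2.3,2.5,2.7,2.9,3.1,3.3,3.5]:
    P_,r=pose(th); hit=move_l(P_,velocity=.035,rot=r,until_force=8)
    s=get_state();print(th,hit,s["clock"],s["contact_force"].round(1))
    if hit: break
look("pics/late.png")
E
```

```text
1.9 False 11.3083 [ 0.3 -0.5  1. ]
2.1 False 11.975 [0.3 0.5 0.4]
2.3 False 12.6417 [ 0.3 -0.9  0.5]
2.5 False 13.3 [-0.3  0.9 -0.1]
2.7 False 13.9583 [-0.3 -0.2 -0.8]
2.9 False 14.6167 [ 0.8 -0.6  0.6]
3.1 False 15.275 [ 0.7  0.3 -0.3]
3.3 False 15.875 [-0.3 -0.9  0.4]
3.5 False 16.45 [ 0.7 -0.1 -0. ]
```

View pics/late.png

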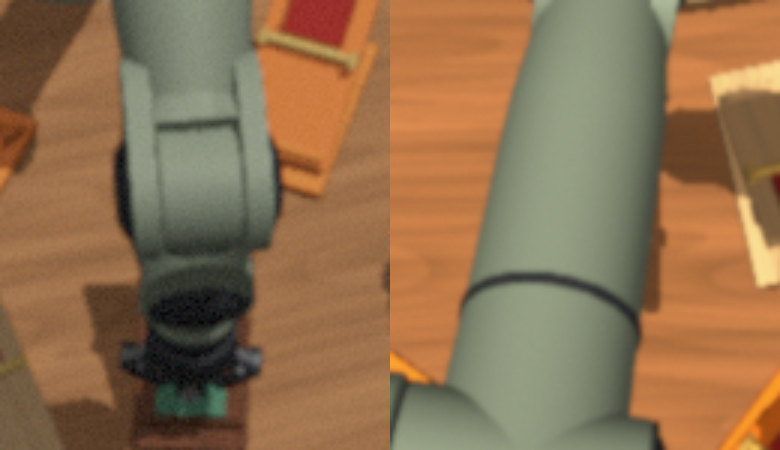

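The green face is up and nearly flat, with no disturbing forces. Now small guarded steps to the stop.

```bash
python3 - <<'E'
from look import *
for th in [3.6,3.66,3.70,3.74,3.78,3.82,3.86]:
    P_,r=pose(th); hit=move_l(P_,velocity=.015,rot=r,until_force=5)
    s=get_state();print(th,hit,s["clock"],s["contact_force"].round(1),(s["position"]-P_).round(4))
    if hit: break
# retreat along face normal, then up
P_=s["position"]; n=RS@np.array([.574,0,.819])
move_l(P_+.04*n,velocity=.06)
move_l(P_+.04*n+np.array([0,0,.15]),velocity=.2)
p=get_state()["position"]
move_l([.42,.12,.34],velocity=.2)
s=get_state()
q=s["q"].copy(); q[0]+=.9; set_joints(q)
print(get_state()["clock"],get_state()["position"])
look("pics/after.png")
E
```

```text
3.6 False 17.2 [-0.  -0.5  0.8] [-0.     -0.     -0.0002]
3.66 False 17.65 [ 0.4 -0.7 -0.5] [-0.0001 -0.     -0.0003]
3.7 False 18.0 [-0.2 -0.2 -0.2] [-0.0001 -0.     -0.0002]
3.74 False 18.35 [-0.5 -0.4  0.2] [-0.0001 -0.     -0.0003]
3.78 False 18.6917 [-0.6  0.3 -0.3] [-0.0002  0.0001 -0.0002]
3.82 True 18.9 [-0.4 -0.5  4.8] [ 0.0011 -0.0004  0.0018]
23.7417 [0.16851748 0.40349528 0.339337  ]
```

View pics/after.png

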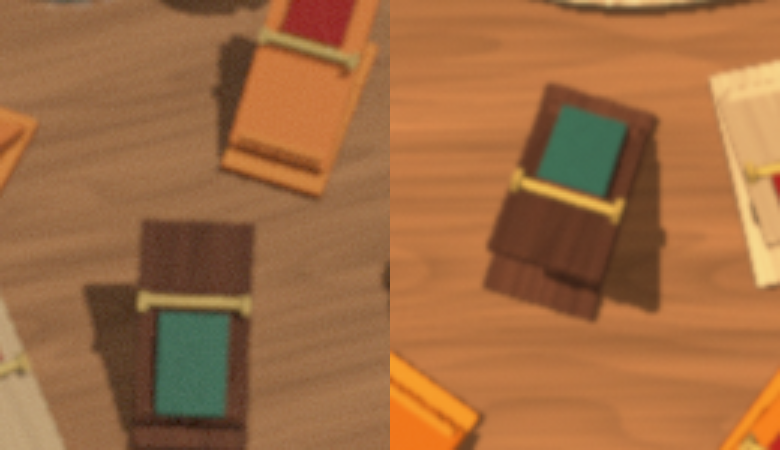

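The green face is up and the stand is in the same place. I'll check the angle against the model, and compare the whole scene before and after.

```bash
python3 - <<'E'
from plan import *
S=grab_frame("scene");T=grab_frame("top")
ims=[]
for f,n,o in((S,"scene",(220,180)),(T,"top",(240,130))):
    old=cv2.imread(f"pics/{n}0.png")[:,:,::-1]
    d=np.abs(cv2.GaussianBlur(f["img"],(5,5),0).astype(int)-cv2.GaussianBlur(old,(5,5),0)).max(2)>40
    nn,_,st,_=cv2.connectedComponentsWithStats(d.astype(np.uint8)); print(n,[tuple(x) for x in st[1:] if x[4]>8])
    im=cv2.resize(f["img"][o[1]:o[1]+100,o[0]:o[0]+100],None,fx=4,fy=4)
    for q,c in((np.pi,(255,255,0)),(np.pi-.15,(255,0,255))):
        th=.611+q; e=np.array([-np.cos(th),0,np.sin(th)]);p=np.array([np.sin(th),0,np.cos(th)])
        for y in(-.032,.032):
            X=O+RS@(np.array([0,y,.1])+.105*e-.004*p)
            u=(proj(f,X)-o+.5)*4; cv2.circle(im,tuple(int(v) for v in u),4,c,1)
    ims.append(im)
cv2.imwrite("pics/chk.png",np.hstack(ims)[:,:,::-1])
E
```

```text
scene [(np.int32(257), np.int32(0), np.int32(10), np.int32(8), np.int32(52)), (np.int32(270), np.int32(0), np.int32(4), np.int32(9), np.int32(22)), (np.int32(382), np.int32(0), np.int32(34), np.int32(31), np.int32(463)), (np.int32(396), np.int32(0), np.int32(53), np.int32(53), np.int32(1608)), (np.int32(208), np.int32(29), np.int32(7), np.int32(13), np.int32(36)), (np.int32(233), np.int32(31), np.int32(14), np.int32(16), np.int32(54)), (np.int32(153), np.int32(58), np.int32(28), np.int32(41), np.int32(552)), (np.int32(262), np.int32(80), np.int32(120), np.int32(30), np.int32(1300)), (np.int32(251), np.int32(98), np.int32(61), np.int32(27), np.int32(942)), (np.int32(275), np.int32(184), np.int32(22), np.int32(11), np.int32(210)), (np.int32(275), np.int32(195), np.int32(21), np.int32(21), np.int32(421)), (np.int32(273), np.int32(225), np.int32(22), np.int32(32), np.int32(652))]
top [(np.int32(281), np.int32(176), np.int32(28), np.int32(28), np.int32(500)), (np.int32(269), np.int32(205), np.int32(29), np.int32(29), np.int32(540)), (np.int32(302), np.int32(240), np.int32(16), np.int32(7)
[... 413 characters left out ...]
32(368), np.int32(3), np.int32(4), np.int32(12)), (np.int32(77), np.int32(370), np.int32(5), np.int32(4), np.int32(15)), (np.int32(40), np.int32(386), np.int32(4), np.int32(8), np.int32(12)), (np.int32(33), np.int32(390), np.int32(22), np.int32(30), np.int32(320)), (np.int32(325), np.int32(392), np.int32(6), np.int32(7), np.int32(23)), (np.int32(0), np.int32(397), np.int32(26), np.int32(23), np.int32(376)), (np.int32(284), np.int32(406), np.int32(11), np.int32(14), np.int32(48)), (np.int32(273), np.int32(409), np.int32(7), np.int32(11), np.int32(25)), (np.int32(24), np.int32(411), np.int32(6), np.int32(9), np.int32(35)), (np.int32(367), np.int32(415), np.int32(4), np.int32(5), np.int32(16))]
```

View pics/chk.png

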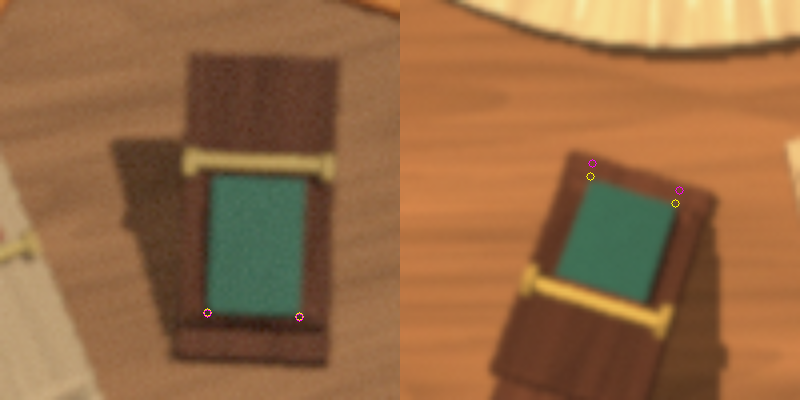

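The paddle's corners match the q = π marks rather than the π−0.15 ones. Only the paddle, the robot and shadows have changed, so I'm handing it in.

```bash
python3 -c "
from cell import *
print(get_state()['clock']); print(sign_off())"
```

```text
23.9417
the job is handed in; nothing more can be done
None
```

The dark stand's paddle now lies flat on the lower slope with its green face up. I handed the job in at about 24 s with the arm well clear.

- **Push:** I pushed from behind the free edge with the shut fingertip and followed the hinge arc at 15–35 mm/s. I stopped when the force on the tool reached about 5 N at the stop. Readings taken before that stayed at noise level, about 1 N.
- **Angle:** in the top picture the paddle's corners match the fully-over position, and a mark 0.15 rad short of it clearly does not fit. The scene camera can't tell those two apart.
- **Surroundings:** comparing pictures from before and after shows only the paddle, the arm and shadows changed. The dark stand did not shift, and the pale stand, chair leg, tools, glue bottle and look-alikes look untouched. No check failed.

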